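Level the laboratory balance and lower its cover

ROBOT

A 6-joint arm with a two-finger parallel gripper is mounted at the origin on the work surface. World frame = base frame: x ahead of the robot, y to its left, z up, the work surface at z = 0. Lengths are in m, angles in degrees, forces in N, time in s.
With the tool pointing down it reaches from about 0.35 to 0.85 m from the base axis. Payload 8.1 kg.
Tool frame: the origin (TCP) lies midway between the tips of the shut fingers; the grasp point (between the pads) lies 19 mm behind it; z points along the fingers, y is the line along which they close (so a half turn about z gives the same grasp; the last joint's range is limited). The gripper opens to 85 mm and grips with 20 to 120 N. Pads are 22 mm wide; open, the fingers measure 114 mm over their backs; the gripper's body (76 mm by 85 mm) begins 54 mm behind the grasp point. The pads swing forward as they close: fully open they stand 13 mm farther back than shut.
Start: joints at [-73.533, 7.471, 85.268, -0, 87.261, -4.893], TCP at [0.219, -0.559, 0.231] pointing down, gripper open.
Joint ranges: [-169.43, 169.43], [-51.17, 129.36], [1.28, 143.12], [-76.62, 256.62], [0, 156.53], [-152.29, 152.29]. Speed limits (degrees/s): [136.94, 136.94, 159.86, 180, 180, 180].

INTERFACE

Orientations are given as [roll, pitch, yaw] about the fixed x, y, z axes, in that order (R = Rz(yaw) Ry(pitch) Rx(roll)).
In Python, from cell import telemetry, get_image, workorder gives the robot as it stands.
- The arm moves only by the tool servo_tool, never from a script. Its argument "plan" is one flat list of numbers, 7 for each row, row after row: the shift along the world's x, y, z in units of 25 mm (1.0 is 25 mm), then the turn, a rotation vector about the world's x, y, z in units of 5 degrees (1.0 is 5 degrees), then the opening, from -1 (shut) to 1 (fully open). A call has 1 to 20 rows; each row shifts and turns the commanded pose from where the row before left it; what a row does not reach is not made up. A row lasts 1/12 s, in which the tool goes at most 41.7 mm and 7.16 degrees, less where a joint would pass 70% of its speed; a pose out of reach is approached as far as the arm can. A call with a number of a shift or a turn outside -1 to 1 is refused whole. A call with a gripper value outside its range is refused whole. The fingers move at their own pace and stop on an object; "newtons" is the grip in N (left out, the last holds). Time passes only in rows, so rows that do not move let the fingers close. It gives the time, the measured TCP pose, the force, the opening and the grip force at its end, in the units of the state.
- telemetry.get_state(): the state, without advancing time (a new reading comes with each control period).
- get_image(name): name is "scene" or "top"; returns a dict with "color" (384x512x3 uint8, red, green, blue), "z_map" (384x512 float32, m along the optical axis (not along the pixel's ray), 0 where there is no reading), "mtx" (3x3 intrinsics, pixels), "k1" (the pictures are not rectified: a ray, as slopes to the right and down, at radius r is drawn at 1 + k1 r^2 times it, then the intrinsics apply), "eye" and "attitude" of the camera in the world. Camera axes: x right, y down, z forward; pixel columns grow to the right and rows downward; lengths in m; the calibration is good to about 2 mm. A picture is of the moment at which its call begins.
- workorder.hand_in(): hands the job in; it is judged then, once.
The state is a dict: "clock": time; "joint_pos": joint angles; "qd": joint speeds; "joint_torque": joint torques, N m; "tcp_pos": TCP position; "ee_rot": TCP orientation; "force": force on the tool from outside, world axes, zero at the start; "ft_torque": the same for the moment, N m; "width": finger opening in m; "grasp_force": force on a finger pad.
Only numpy, scipy, OpenCV 4.12 (cv2) and the standard library are available. Lean on these libraries where they do the work, as an engineer would, in place of code of your own. Each camera call takes 0.05 s, during which the arm holds its last target. There are 200 camera calls.

TASK

Set up the balance and close it: turn its tilt knob until the deck is level (the bubble sits between the two lines of the vial) and let go of the knob. Then swing the standing cover forward to about half open, let go so that it rests there by its own hinge, take hold of it afresh and lower it gently until it is fully shut, without letting it drop. Leave the deck level and the other things on the bench where they are.

Things in the scene. Friction and masses are not known exactly. Their poses are not given: they have to be found in the camera images.
- balance: Fixed foot plate of a white and grey laboratory balance, 250 x 370 mm, turned about z only. Origin on the bench; x runs away from the robot (up to the yaw) towards the cover's hinge, y left, z up. Offsets below are in this frame, deck level. The white deck on it (x -130 to +110, y -200 to +170, top at z 46 mm) pivots about y at x 110, z 34 mm.
- deck (a joint): Tilt of the deck (rad): 0 level, positive front (robot side) down. It starts 0.015 to 0.033 front down. It is held by the knob: deck = 0.0375 - 0.025 x knob. Within about +-0.007 the bubble lies between its lines.
- tray (a point): Middle of the mouth of the open tray on the deck (x 2, y 0, z 91 mm): walls 6 mm thick, x -85 to +90, y -100 to +100 mm, 45 mm high, a steel pan inside. The cover shuts it.
- vial (a point): Middle of the top of the tubular spirit level on the left of the deck (x -10, y +135, z 58 mm), 60 mm long, along x, two black lines 15 mm apart about its middle. The white 8 mm round bubble shifts towards +x (uphill) by 0.45 mm per 0.001 rad of front-down tilt.
- knob (a joint): Turn of the tilt knob (rad), growing clockwise seen from above, which raises the front of the deck; range 0 to 2.4, level at 1.5, so 0.6 to 1.35 rad clockwise from the start. Turns stiffly (about 0.17 N m) and stays where it is left.
- knob_grip (a point): Grip point of the black tilt knob at the right front of the deck (x -60, y -155, z 83 mm): on its vertical axis, the middle of an upright bar grip 46 mm long (the point's x), 14 mm thick (its y), 32 mm high (16 mm up and down from here) on a round 48 mm disc. The point turns with the knob; at knob = 0 its axes are the balance's.
- cover (a joint): Opening angle of the cover (rad): 0 shut on the tray rim (its stop), 1.95 furthest back. It starts standing open at 1.6 to 1.85. The stiff hinge (0.36 N m friction) holds the cover where it is left above about 0.85 rad; lower than that its 0.45 kg may drop it. At 0.85 to 0.3 rad it may stay or fall.
- cover_hinge (a point): Middle of the cover's hinge line (along y), at x 90, y 0, z 92 mm. The cover is a flat grey plate 175 mm long (hinge to free edge), 206 mm wide, 10 mm thick. Axes are the cover's: -x to the free edge, z out of its outer face (up when shut); the plate lies at z 0 to 10 mm.
- cover_edge (a point): Middle of the cover's free edge, mid-thickness: 175 mm from the hinge along the cover's -x and 5 mm along its z. Axes as cover_hinge. The edge can be pinched across the 10 mm thickness; held like this the cover cannot be shut, for the inner finger is caught by the tray.
- cover_handle (a point): Middle of the round steel bar handle on the cover's outer face (12 mm thick, 100 mm long along y, its centre 36 mm off the outer face): 105 mm from the hinge along the cover's -x and 46 mm along its z. Axes as cover_hinge.
- weight: Bystander: steel cylinder weight with a knob on top, 38 mm wide, 62 mm high, standing left of the balance; origin under its centre.
- jar: Bystander: jar, 56 mm wide, 70 mm high, standing left of the balance; origin under its centre.
- screwdriver: Bystander: screwdriver with a black handle, 200 mm long, 26 mm thick, lying right of the balance; origin under its middle.

How it is judged:
By the outcome, as a careful person would: the job done as asked, in the order asked, and still so for the second after the job is handed in, with the robot touching nothing.
It also fails if it takes over 61 s, if anything falls off the work surface, if the arm or the gripper's body presses on something with over 40 N, if the wrist force passes 120 N, or if a joint passes its speed limit or range.

## Working session

There is one attempt and no reset: what is moved stays moved. The work goes in short steps, Python scripts to look and compute and a tool call to move; the robot and the scene stay as the last step left them, time stands still between calls to the robot, and variables do not carry over. Pictures are saved under pics/ and viewed, at most 10 in all, crops included, and the job is handed in when it is done.

Besides the shell and the picture viewer there is one more tool, called after "Emit:" in YAML: its name, and indented under it one key for each argument. servo_tool: Moves the arm, as the interface text tells. Shifts and turns lie within -1 to 1; 1 stands for 25 mm of shift or 5 degrees of turn. Its arguments: {"type":"object","properties":{"plan":{"type":"array"},"newtons":{"type":"number"}},"required":["plan"]}

```bash
mkdir -p pics; ls
cat > h.py <<'E'
import numpy as np, cv2
from cell import telemetry, get_image, workorder
from scipy.spatial.transform import Rotation as R
def grab(n,save=None):
    im=get_image(n)
    if save: cv2.imwrite('pics/'+save,im['color'][:,:,::-1])
    np.savez('/tmp/%s.npz'%n,**{k:np.asarray(v) for k,v in im.items()})
    return im
def rot(im):
    a=np.asarray(im['attitude'],float)
    return a if a.shape==(3,3) else R.from_euler('xyz',a,degrees=True).as_matrix()
def ray(im,u,v):
    K=np.asarray(im['mtx']);x=(np.asarray(u,float)-K[0,2])/K[0,0];y=(np.asarray(v,float)-K[1,2])/K[1,1]
    a,b=x,y
    for _ in range(20):
        s=1+float(im['k1'])*(a*a+b*b);a,b=x/s,y/s
    return np.stack([a,b,np.ones_like(a)],-1)
def pt(im,u,v,z=None):
    """by depth, or by a known world height z"""
    d=ray(im,u,v)
    if z is None: 
        return (d*im['z_map'][np.asarray(v,int),np.asarray(u,int)][...,None])@rot(im).T+im['eye']
    w=d@rot(im).T
    return im['eye']+w*((z-im['eye'][2])/w[...,2])[...,None]
E
python3 - <<'E'
from h import *
for n in('scene','top'):
    im=grab(n,n+'0.png'); print(n,im['eye'],im['attitude'],im['mtx'],im['k1'])
print(telemetry.get_state())
E
```

```text
pics
scene [1.216187   0.38179483 1.05938454] [-1.42543855e+02 -3.17914281e-03  1.18305402e+02] [[465.4143263    0.         251.78322209]
 [  0.         465.4143263  193.48893636]
 [  0.           0.           1.        ]] -0.13667535660930463
top [0.41646143 0.04442156 1.25469   ] [-173.25557      -0.41081172  -89.02846615] [[424.53827086   0.         253.56370746]
 [  0.         424.53827086 192.66888599]
 [  0.           0.           1.        ]] -0.013479237086684828
{'clock': 0.1, 'joint_pos': array([-7.35325245e+01,  7.51045192e+00,  8.53219794e+01,  1.37001310e-03,
        8.72609462e+01, -4.89445605e+00]), 'qd': array([-0.0263111 , -0.06905179, -0.15579178,  0.06049566, -0.07679527,
       -0.01131915]), 'joint_torque': array([ 1.06098661e-06, -5.70952427e+01, -5.01941872e+01, -1.93915671e-04,
        8.03346746e-03,  6.42308623e-05]), 'tcp_pos': array([ 0.21843374, -0.55831124,  0.23036292]), 'ee_rot': array([-1.79907080e+02, -9.33036909e-03,  2.13618574e+01]), 'force': array([-0.30231833,  0.05021535,  0.79554996]), 'ft_torque': array([ 0.02661047,  0.05641648, -0.00235365]), 'grasp_force': 0.0, 'width': 0.08540351725501504}
```

View pics/scene0.png

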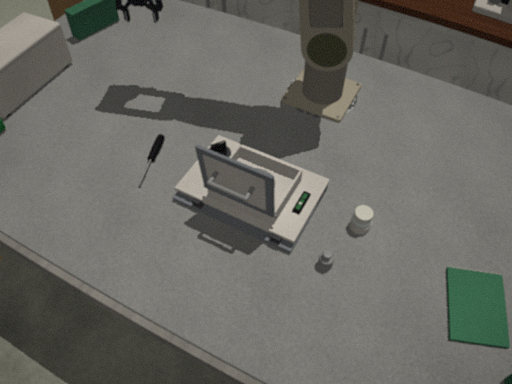

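View pics/top0.png

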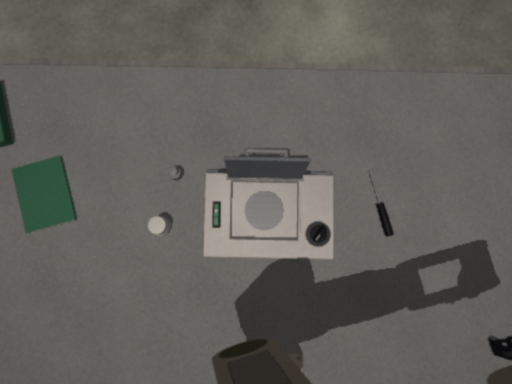

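The scene view shows the balance with its cover standing and the arm clear of it. In the top view the deck spans about (205..334, 172..258), with the knob at (318,233) and the vial at (216,214). I'll enlarge that area.

Run:
```python
from h import *
im=dict(np.load('/tmp/top.npz'))
c=im['color'][140:265,195:345,::-1]
cv2.imwrite('pics/crop1.png',cv2.resize(c,None,fx=4.8,fy=4.8,interpolation=cv2.INTER_CUBIC))
for u,v,z in [(318,233,.083),(216,214,.058),(268,171,.1)]:
    print(u,v,pt(im,u,v),pt(im,u,v,z))
# white deck mask outline
hsv=cv2.cvtColor(im['color'],cv2.COLOR_RGB2HSV)
m=((im['color'].min(2)>120)).astype(np.uint8)
n,l,s,_=cv2.connectedComponentsWithStats(m); print(s[s[:,4]>200])
P=pt(im,*np.meshgrid(np.arange(512),np.arange(384)))
zz=P[...,2]; box=(slice(140,265),slice(195,345))
print(np.round(zz[140:265:6,195:345:8]*1000).astype(int))
```

```text
318 233 [ 0.44638759 -0.13992694  0.08891258] [ 0.44653937 -0.14086192  0.083     ]
216 214 [0.49594133 0.14350452 0.05362573] [0.49565187 0.14314366 0.058     ]
268 171 [0.60189024 0.00243053 0.17068453] [ 6.13981463e-01 -3.07571708e-04  1.00000000e-01]
[[     0      0    512    384 187925]
 [   203    173    130     86   5324]
 [   232    182     65     55   3098]
 [   148    216     17     19    247]]
[[   2    1    2    4    3    2    1   -1   -4   -1   -2    6   -2   -1
     2   -3    3    3    0]
 [   0   -2    2    4    4    1   -1    0    1    2    2   -5   -2    0
     0    1    0    4    2]
 [   1    0    0   -1   -2    3    6  196  197  193  197  195    0   -7
    -1    0    2    2    0]
 [  -1    0    1   -2  265  269  264  265  261  267  262  263  266  268
   262    1    0    0   -2]
 [   1   -2   -2    3  224  227  227  230  233  231  234  234  235  238
   237   -2   -1    0   -1]
 [  -3   -2   17   40  166  170  172  177  177  176  180  176  182  182
    -2    0    1   -2    0]
 [   1    1   46   46   96  107  110  113  113  113  121  124  119  123
    48   47   47   4
[... 708 characters left out ...]
 [  -2   -4   42   54   42   47   47   65   63   64   62   54   51   87
    47   46   50   44    1]
 [   0   -6   42   43   41   49   50   48   46   51   47   50   49   93
    51   62   83   44    4]
 [  -1    4   43   41   88   48   48   47   46   46   48 1255   48   89
    48   84   54   42   -3]
 [  -1    4   43   43   41   45   41   41   41   45   39   88   89   87
    42   43   50   42    0]
 [   1   39   43   42   41   44   37   43   42   43   42   40   45   41
    39   41   43   43   -1]
 [  -3   40   44   43   43   43   44   41   43   43   39   43   42   41
    44   36   38   42    7]
 [   4   -1   -1    1    5   -2    1   -1    6    3   -1    5    1   -2
     0    2    2    4    0]]
```

View pics/crop1.png

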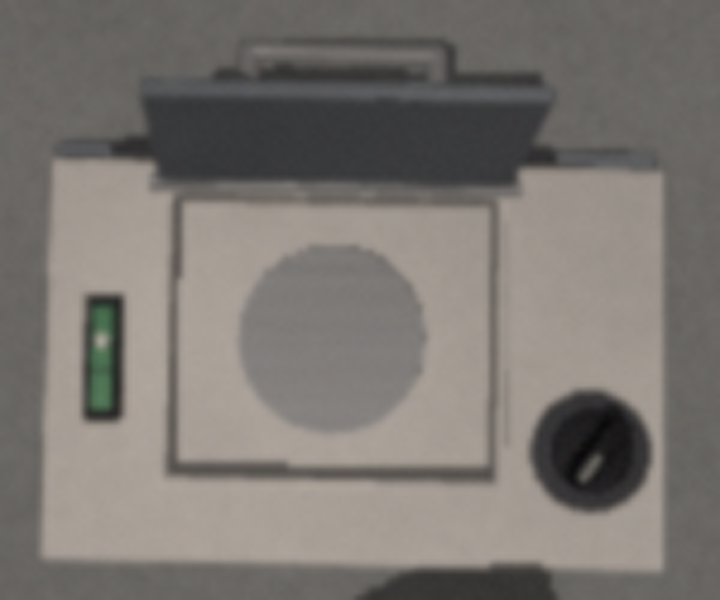

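The crop shows the deck corners at about (54,155), (664,168), (664,571) and (40,560). The knob disc is centred at (590,450), with its bar running from lower left to upper right. The bubble at (101,340) lies above the vial's middle (103,357). I'll fit the balance pose from these and check the bar's direction using depth.

```bash
cat >> h.py <<'E'
def crop2px(c): c=np.asarray(c,float); return 195+(c[:,0]+.5)/4.8-.5,140+(c[:,1]+.5)/4.8-.5
def fit(L,W):
    # planar rigid fit
    L=np.asarray(L,float)[:,:2];W=W[:,:2];a=L-L.mean(0);b=W-W.mean(0)
    yaw=np.arctan2((a[:,0]*b[:,1]-a[:,1]*b[:,0]).sum(),(a*b).sum());c,s=np.cos(yaw),np.sin(yaw)
    M=np.array([[c,-s],[s,c]]);t=W.mean(0)-M@L.mean(0);return yaw,t,W-(L@M.T+t)
E
python3 - <<'E'
from h import *
im=dict(np.load('/tmp/top.npz'))
C=[(54,155),(664,168),(664,571),(40,560),(103,357),(590,450)]
L=np.array([(110,170,46),(110,-200,46),(-130,-200,41),(-130,170,41),(-10,135,56),(-60,-155,56)])/1000.
u,v=crop2px(C); W=np.array([pt(im,a,b,z) for a,b,z in zip(u,v,L[:,2])])
yaw,t,r=fit(L,W);print('yaw',np.degrees(yaw),t,(r*1000).round(1))
# knob bar top : dark, by depth
U,V=np.meshgrid(np.arange(305,332),np.arange(220,248)); P=pt(im,U,V).reshape(-1,3)
q=P[(P[:,2]>.078)&(P[:,2]<.11)];print(len(q),q.mean(0))
d=np.cov(q[:,:2].T);w,e=np.linalg.eigh(d);print('bar dir deg',np.degrees(np.arctan2(e[1,1],e[0,1])),np.sqrt(w))
# cover angle: P in balance frame
P=pt(im,*np.meshgrid(np.arange(512),np.arange(384))).reshape(-1,3)
c,s=np.cos(yaw),np.sin(yaw);B=P.copy();B[:,:2]=(P[:,:2]-t)@np.array([[c,-s],[s,c]])
k=(abs(B[:,1])<.09)&(B[:,0]>.06)&(B[:,0]<.2)&(B[:,2]>.11)&(B[:,2]<.255)
print(np.polyfit(B[k,2],B[k,0],1),k.sum())
def loc(x,y,z): return np.array([*(np.array([[c,-s],[s,c]])@[x,y]+t),z])
print('knob',loc(-.06,-.155,.079),'hinge',loc(.09,0,.092),'vial',loc(-.01,.135,.058))
c1=np.array([(101,340)]);uu,vv=crop2px(c1);w=pt(im,uu[0],vv[0],.056);print('bubble local',np.array([[c,s],[-s,c]])@(w[:2]-t))
# also scene cam points
sc=dict(np.load('/tmp/scene.npz'))
P=pt(sc,*np.meshgrid(np.arange(512),np.arange(384))).reshape(-1,3);B=P.copy();B[:,:2]=(P[:,:2]-t)@np.array([[c,-s],[s,c]])
k=(abs(B[:,1])<.09)&(B[:,0]>.06)&(B[:,0]<.2)&(B[:,2]>.11)&(B[:,2]<.27)
p=np.polyfit(B[k,2],B[k,0],1);r=B[k,0]-np.polyval(p,B[k,2]);print(p,k.sum(),r.std())
E
```

```text
yaw -0.13171365284652778 [0.5063995  0.00901635] [[ 0.6 -2.1]
 [ 0.2  1.2]
 [ 0.2  0.8]
 [-0.3 -1.1]
 [-0.9 -0.9]
 [ 0.2  2.1]]
88 [ 0.44518181 -0.14494859  0.08603593]
bar dir deg 144.40735897615002 [0.00421334 0.01326639]
[0.13410058 0.08046614] 1293
knob [ 0.44604334 -0.14584531  0.079     ] hinge [0.59639926 0.00880945 0.092     ] vial [0.49670987 0.14403898 0.058     ]
bubble local [-0.00086278  0.13556627]
[0.04630664 0.10499286] 2449 0.011584239752851966
```

The balance origin is at about (0.506, 0.009) with yaw ≈ -0.1°, and the fit residuals are 2 mm or less. The bar points at -35.6°, so the knob is at about 0.62 rad and needs roughly 50° clockwise. I'm moving above it.

Emit:
servo_tool:
  plan: [0.454, 0.826, 0, 0, 0, 1, 0.1, 0.454, 0.826, 0, 0, 0, 1, 0.1, 0.454, 0.826, 0, 0, 0, 1, 0.1, 0.454, 0.826, 0, 0, 0, 1, 0.1, 0.454, 0.826, 0, 0, 0, 1, 0.1, 0.454, 0.826, 0, 0, 0, 1, 0.1, 0.454, 0.826, 0, 0, 0, 1, 0.1, 0.454, 0.826, 0, 0, 0, 1, 0.1, 0.454, 0.826, 0, 0, 0, 1, 0.1, 0.454, 0.826, 0, 0, 0, 1, 0.1, 0.454, 0.826, 0, 0, 0, 1, 0.1, 0.454, 0.826, 0, 0, 0, 1, 0.1, 0.454, 0.826, 0, 0, 0, 1, 0.1, 0.454, 0.826, 0, 0, 0, 1, 0.1, 0.454, 0.826, 0, 0, 0, 1, 0.1, 0.454, 0.826, 0, 0, 0, 1, 0.1, 0.454, 0.826, 0, 0, 0, 1, 0.1, 0.454, 0.826, 0, 0, 0, 1, 0.1, 0.454, 0.826, 0, 0, 0, 1, 0.1, 0.454, 0.826, 0, 0, 0, 1, 0.1]
  newtons: 80

```text
clock: 1.77
tcp_pos: [0.4457, -0.1446, 0.2309]
ee_rot: [-180.0, -0.0, 121.6]
force: [0.4, -0.2, 0.3]
width: 0.0473
grasp_force: 0.0
```

Emit:
servo_tool:
  plan: [0, 0, -0.5, 0, 0, 1, 0.1, 0, 0, -0.5, 0, 0, 1, 0.1, 0, 0, -0.5, 0, 0, 1, 0.1, 0, 0, -0.5, 0, 0, 1, 0.1, 0, 0, -0.5, 0, 0, 0.6, 0.1, 0, 0, 0, 0, 0, 0, 0.1, 0, 0, 0, 0, 0, 0, 0.1]

```text
clock: 2.35
tcp_pos: [0.4448, -0.1454, 0.168]
ee_rot: [-180.0, -0.1, 144.3]
force: [0.1, 0.3, 0.3]
width: 0.0473
grasp_force: 0.0
```

Emit:
servo_tool:
  plan: [0.03, 0, -0.6, 0, 0, 0, 0.1, 0, 0, -0.6, 0, 0, 0, 0.1, 0, 0, -0.6, 0, 0, 0, 0.1, 0, 0, -0.6, 0, 0, 0, 0.1, 0, 0, -0.5, 0, 0, 0, 0.1, 0, 0, -0.4, 0, 0, 0, 0.1, 0, 0, -0.4, 0, 0, 0, 0.1, 0, 0, -0.3, 0, 0, 0, 0.1, 0, 0, 0, 0, 0, 0, 0.1, 0, 0, 0, 0, 0, 0, -1, 0, 0, 0, 0, 0, 0, -1, 0, 0, 0, 0, 0, 0, -1, 0, 0, 0, 0, 0, 0, -1, 0, 0, 0, 0, 0, 0, -1, 0, 0, 0, 0, 0, 0, -1]
  newtons: 80

```text
clock: 3.6
tcp_pos: [0.4467, -0.1465, 0.0699]
ee_rot: [-180.0, 0.1, 144.4]
force: [-4.2, -1.3, 6.8]
width: 0.0125
grasp_force: 78.7
```

Emit:
servo_tool:
  plan: [0, 0, 0.01, 0, 0, -0.6, -1, 0, 0, 0.01, 0, 0, -0.6, -1, 0, 0, 0.01, 0, 0, -0.6, -1, 0, 0, 0.01, 0, 0, -0.6, -1, 0, 0, 0.01, 0, 0, -0.6, -1, 0, 0, 0.01, 0, 0, -0.6, -1, 0, 0, 0.01, 0, 0, -0.6, -1, 0, 0, 0.01, 0, 0, -0.6, -1, 0, 0, 0.01, 0, 0, -0.6, -1, 0, 0, 0.01, 0, 0, -0.6, -1, 0, 0, 0.01, 0, 0, -0.6, -1, 0, 0, 0.01, 0, 0, -0.6, -1, 0, 0, 0.01, 0, 0, -0.6, -1, 0, 0, 0.01, 0, 0, -0.6, -1, 0, 0, 0.01, 0, 0, -0.6, -1, 0, 0, 0.01, 0, 0, -0.6, -1, 0, 0, 0, 0, 0, -0.4, -1, 0, 0, 0, 0, 0, 0, -1, 0, 0, 0, 0, 0, 0, -1]

```text
clock: 5.18
tcp_pos: [0.4461, -0.1472, 0.0737]
ee_rot: [-180.0, 0.1, 94.3]
force: [-5.9, -6.4, 5.4]
width: 0.0119
grasp_force: 78.6
```

Run:
```python
from h import *
a=grab('top');b=grab('scene')
c1=cv2.resize(a['color'][195:235,200:235,::-1],None,fx=10,fy=10,interpolation=cv2.INTER_CUBIC)
c2=cv2.resize(b['color'][180:220,285:320,::-1],None,fx=10,fy=10,interpolation=cv2.INTER_CUBIC)
cv2.imwrite('pics/vial1.png',np.hstack([c1,c2]))
```

```text
(no output)
```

View pics/vial1.png

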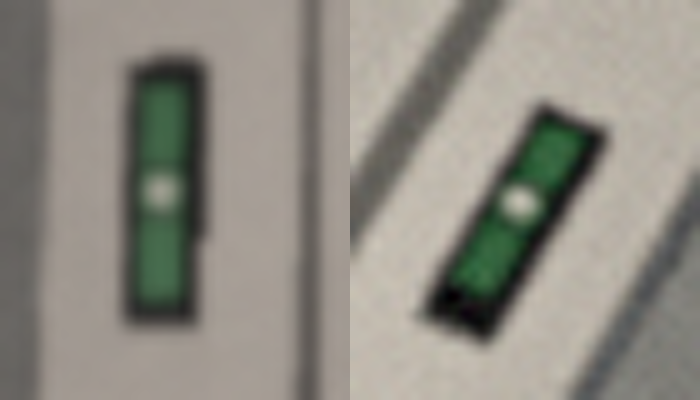

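In both views the bubble sits at the middle of the vial: green spans rows 80 to 303 and the bubble is at 191. I'll release and rise.

Emit:
servo_tool:
  plan: [0, 0, 0, 0, 0, 0, 0.1, 0, 0, 0, 0, 0, 0, 0.1, 0, 0, 0, 0, 0, 0, 0.1, 0, 0, 0, 0, 0, 0, 0.1, 0, 0, 0.4, 0, 0, 0, 0.1, 0, 0, 0.8, 0, 0, 0, 0.1, 0, 0, 1, 0, 0, 0, 0.1, 0, 0, 1, 0, 0, 0, 0.1, 0, 0, 1, 0, 0, 0, 0.1, 0, 0, 1, 0, 0, 0, 0.1, 0, 0, 1, 0, 0, 0, 0.1, 0, 0, 1, 0, 0, -0.44, 0.1, 0, 0, 1, 0, 0, -0.44, 0.1, 0, 0, 1, 0, 0, 0, 0.1, 0, 0, 1, 0, 0, 0, 0.1, 0, 0, 0.8, 0, 0, 0, 0.1, 0, 0, 0, 0, 0, 0, 0.1]

```text
clock: 6.7
tcp_pos: [0.4476, -0.1462, 0.3539]
ee_rot: [179.6, 0.2, 90.0]
force: [-0.3, -0.3, 0.4]
width: 0.0469
grasp_force: 0.0
```

Run:
```python
from h import *
t=np.array([.5064,.009])
a=grab('top');b=grab('scene')
g=a['color'].astype(int);m=(g[195:235,205:225].min(2)>110);
c1=cv2.resize(a['color'][195:235,200:235,::-1],None,fx=10,fy=10,interpolation=cv2.INTER_CUBIC)
c2=cv2.resize(b['color'][120:220,180:300,::-1],None,fx=4,fy=4,interpolation=cv2.INTER_CUBIC)
cv2.imwrite('pics/after1.png',np.hstack([c1,c2]))
for im,n in((a,'top'),(b,'scene')):
    B=pt(im,*np.meshgrid(np.arange(512),np.arange(384))).reshape(-1,3)-[t[0]+.09,t[1],.092]
    k=(abs(B[:,1])<.095)&(B[:,2]>.02)&(B[:,2]<.19)&(B[:,0]>-.03)&(B[:,0]<.12)
    Q=B[k][:,[0,2]]
    # robust: choose theta with most points within 4mm of inner face (d=0, top cam) / outer face (d=10, scene)
    d0=0. if n=='top' else .010
    best=[]
    for th in np.arange(1.5,1.96,.01):
        d=Q@[np.sin(th),np.cos(th)]; best.append(((abs(d-d0)<.003).sum(),th))
    print(n,len(Q),sorted(best)[-4:])
    th=sorted(best)[-1][1]; s=Q@[-np.cos(th),np.sin(th)];print('len',np.percentile(s,[1,50,99]))
    e=B[k][s>.165]; print('edge pts y',np.percentile(e[:,1],[2,98]),e.mean(0))
```

```text
top 1851 [(np.int64(1212), np.float64(1.7100000000000002)), (np.int64(1390), np.float64(1.6800000000000002)), (np.int64(1439), np.float64(1.6900000000000002)), (np.int64(1494), np.float64(1.7000000000000002))]
len [0.0222583  0.11331532 0.17757218]
edge pts y [-0.09022207  0.09241024] [0.02386726 0.0005823  0.17201897]
scene 2513 [(np.int64(1605), np.float64(1.7100000000000002)), (np.int64(1820), np.float64(1.6800000000000002)), (np.int64(1916), np.float64(1.7000000000000002)), (np.int64(1983), np.float64(1.6900000000000002))]
len [0.02873751 0.11387672 0.17675696]
edge pts y [-0.09031901  0.09193397] [0.02775246 0.00273199 0.17061864]
```

View pics/after1.png

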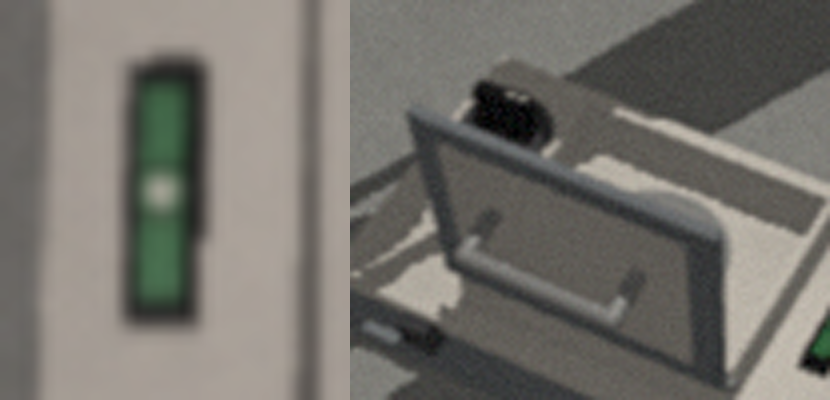

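After release the bubble is still centred. Both cameras give a cover angle of about 1.695. Next I approach the edge pinch.

Emit:
servo_tool:
  plan: [0.61, 0.517, 0, 0, 0.118, 0, 0.1, 0.61, 0.517, 0, 0, 0.118, 0, 0.1, 0.61, 0.517, 0, 0, 0.118, 0, 0.1, 0.61, 0.517, 0, 0, 0.118, 0, 0.1, 0.61, 0.517, 0, 0, 0.118, 0, 0.1, 0.61, 0.517, 0, 0, 0.118, 0, 0.1, 0.61, 0.517, 0, 0, 0.118, 0, 0.1, 0.61, 0.517, 0, 0, 0.118, 0, 0.1, 0.61, 0.517, -0.25, 0, 0.118, 0, 0.1, 0.61, 0.517, -0.3, 0, 0.118, 0, 0.1, 0.61, 0.517, -0.3, 0, 0.118, 0, 0.1, 0.61, 0.517, -0.3, 0, 0.118, 0, 0.1, 0, 0, 0, 0, 0, 0, 0.1, 0, 0, 0, 0, 0, 0, 0.1]

```text
clock: 7.97
tcp_pos: [0.6286, 0.0101, 0.3159]
ee_rot: [-172.6, -0.0, 90.0]
force: [-0.2, 0.3, 0.2]
width: 0.0471
grasp_force: 0.0
```

Emit:
servo_tool:
  plan: [-0.045, -0.005, -0.5, 0, 0, 0, 0.1, -0.045, -0.005, -0.5, 0, 0, 0, 0.1, -0.045, -0.005, -0.5, 0, 0, 0, 0.1, -0.045, -0.005, -0.4, 0, 0, 0, 0.1, -0.045, -0.005, -0.4, 0, 0, 0, 0.1, -0.045, -0.005, -0.3, 0, 0, 0, 0.1, -0.045, -0.005, -0.3, 0, 0, 0, 0.1, -0.045, -0.005, -0.3, 0, 0, 0, 0.1, 0, 0, 0, 0, 0, 0, 0.1, 0, 0, 0, 0, 0, 0, -1, 0, 0, 0, 0, 0, 0, -1, 0, 0, 0, 0, 0, 0, -1, 0, 0, 0, 0, 0, 0, -1, 0, 0, 0, 0, 0, 0, -1, 0, 0, 0, 0, 0, 0, -1]
  newtons: 40

```text
clock: 9.22
tcp_pos: [0.6207, 0.0083, 0.24]
ee_rot: [-173.0, 0.0, 90.0]
force: [-0.0, 0.3, 4.3]
width: 0.0089
grasp_force: 40.9
```

```bash
python3 -c "
import numpy as np
th=np.linspace(1.695,.965,17)
p=np.c_[-.150*np.cos(th)+.005*np.sin(th),.150*np.sin(th)+.005*np.cos(th)]
print((np.diff(p,axis=0)/.025).round(3).tolist(),-np.degrees(.73)/16/5, p[-1]+[.5964,.092])"
```

```text
[[-0.271, 0.037], [-0.273, 0.024], [-0.274, 0.012], [-0.274, -0.001], [-0.274, -0.013], [-0.273, -0.026], [-0.271, -0.038], [-0.269, -0.05], [-0.267, -0.063], [-0.264, -0.075], [-0.26, -0.087], [-0.256, -0.098], [-0.251, -0.11], [-0.246, -0.121], [-0.24, -0.132], [-0.234, -0.143]] -0.5228239880568762 [0.51509771 0.21815442]
```

Emit:
servo_tool:
  plan: [-0.271, 0, 0.037, 0, -0.523, 0, -1, -0.273, 0, 0.024, 0, -0.523, 0, -1, -0.274, 0, 0.012, 0, -0.523, 0, -1, -0.274, 0, 0, 0, -0.523, 0, -1, -0.274, 0, -0.013, 0, -0.523, 0, -1, -0.273, 0, -0.026, 0, -0.523, 0, -1, -0.271, 0, -0.038, 0, -0.523, 0, -1, -0.269, 0, -0.05, 0, -0.523, 0, -1, -0.267, 0, -0.063, 0, -0.523, 0, -1, -0.264, 0, -0.075, 0, -0.523, 0, -1, -0.26, 0, -0.087, 0, -0.523, 0, -1, -0.256, 0, -0.098, 0, -0.523, 0, -1, -0.251, 0, -0.11, 0, -0.523, 0, -1, -0.246, 0, -0.121, 0, -0.523, 0, -1, -0.24, 0, -0.132, 0, -0.523, 0, -1, -0.234, 0, -0.143, 0, -0.523, 0, -1, 0, 0, 0, 0, 0, 0, -1, 0, 0, 0, 0, 0, 0, -1]

```text
clock: 10.72
tcp_pos: [0.5148, 0.0086, 0.2171]
ee_rot: [145.2, -0.0, 90.0]
force: [-4.4, 2.0, 2.1]
width: 0.009
grasp_force: 42.5
```

Emit:
servo_tool:
  plan: [0, 0, 0, 0, 0, 0, 0.1, 0, 0, 0, 0, 0, 0, 0.1, 0, 0, 0, 0, 0, 0, 0.1, 0, 0, 0, 0, 0, 0, 0.1, -0.2, 0, 0.28, 0, 0, 0, 0.1, -0.4, 0, 0.58, 0, 0, 0, 0.1, -0.57, 0, 0.82, 0, 0, 0, 0.1, -0.57, 0, 0.82, 0, 0, 0, 0.1, -0.57, 0, 0.82, 0, 0, 0, 0.1, -0.3, 0, 0.82, 0, 0, 0, 0.1, 0, 0, 0.8, 0, 0, 0, 0.1, 0, 0, 0, 0, 0, 0, 0.1, 0, 0, 0, 0, 0, 0, 0.1]

```text
clock: 11.8
tcp_pos: [0.4719, 0.0089, 0.3445]
ee_rot: [146.1, 0.0, 89.9]
force: [-0.4, -0.1, 0.2]
width: 0.0471
grasp_force: 0.0
```

Run:
```python
from h import *
b=grab('scene')
c2=cv2.resize(b['color'][90:230,160:340,::-1],None,fx=4,fy=4,interpolation=cv2.INTER_CUBIC)
cv2.imwrite('pics/half.png',c2)
B=pt(b,*np.meshgrid(np.arange(512),np.arange(384))).reshape(-1,3)-[.5964,.009,.092]
k=(abs(B[:,1])<.095)&(B[:,2]>.02)&(B[:,2]<.19)&(B[:,0]>-.2)&(B[:,0]<.1)
Q=B[k][:,[0,2]]
r=[((abs(Q@[np.sin(t),np.cos(t)]-.01)<.003).sum(),t) for t in np.arange(.3,1.7,.01)]
r=sorted(r)[-4:];print(r);th=r[-1][1]
# handle: points 30..52 mm off the plate, around 105 along
B=B[k];d=Q@[np.sin(th),np.cos(th)];s=Q@[-np.cos(th),np.sin(th)]
m=(d>.042)&(d<.058)&(s>.06)&(s<.15);print(m.sum(),'handle s,d,y',s[m].mean(),d[m].max(),np.percentile(d[m],90),np.percentile(B[m,1],[3,50,97]))
```

```text
[(np.int64(2843), np.float64(0.9500000000000006)), (np.int64(3080), np.float64(0.9800000000000006)), (np.int64(3363), np.float64(0.9600000000000006)), (np.int64(3447), np.float64(0.9700000000000006))]
213 handle s,d,y 0.10671314970573707 0.05548709603319952 0.0528072004795724 [-0.04806434  0.00526338  0.05363237]
```

View pics/half.png

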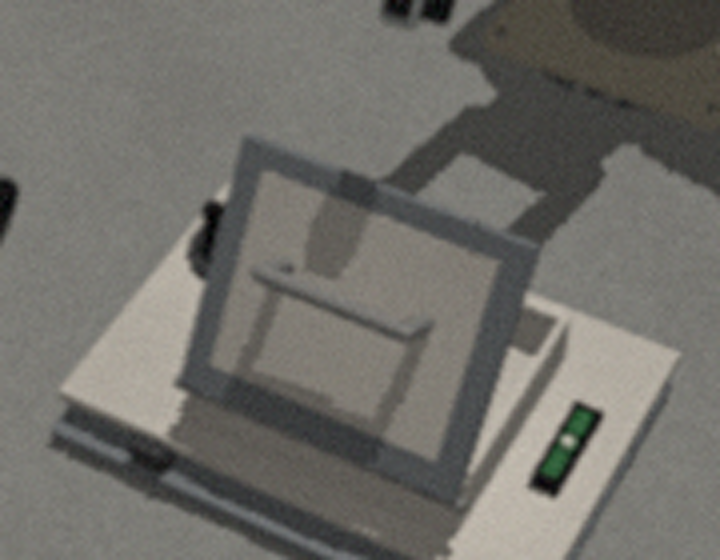

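The scene picture shows the cover resting at about 0.97 rad with the bubble still mid-vial and the handle in clear view. Next I swing over the top to approach the handle from behind, with the tool tilted 45°.

Emit:
servo_tool:
  plan: [0.3, 0, 0.6, 0, 1, 0, -0.25, 0.5, 0, 0.6, 0, 1, 0, -0.25, 0.5, 0, 0.6, 0, 1, 0, -0.25, 0.5, 0, 0.6, 0, 1, 0, -0.25, 0.5, 0, 0, 0, 1, 0, -0.25, 0.5, 0, 0, 0, 1, 0, -0.25, 0.5, 0, 0, 0, 1, 0, -0.25, 0.5, 0, 0, 0, 1, 0, -0.25, 0.5, 0, 0, 0, 1, 0, -0.25, 0.5, 0, 0, 0, 1, 0, -0.25, 0.5, 0, 0, 0, 1, 0, -0.25, 0.5, 0, 0, 0, 1, 0, -0.25, 0.5, 0, 0, 0, 1, 0, -0.25, 0.5, 0, 0, 0, 1, 0, -0.25, 0.5, 0, 0, 0, 1, 0, -0.25, 0.6, 0, 0, 0, 0.8, 0, -0.25, 0, 0, 0, 0, 0, 0, -0.25, 0, 0, 0, 0, 0, 0, -0.25]

```text
clock: 13.35
tcp_pos: [0.6153, 0.0091, 0.4032]
ee_rot: [-139.8, -0.1, 89.9]
force: [-0.8, 0.6, 0.1]
width: 0.0319
grasp_force: 0.0
```

```bash
python3 -c "
from h import *
s=telemetry.get_state();print(s['joint_pos'].round(1),s['qd'].round(2),s['tcp_pos'],s['ee_rot'])"
```

```text
[ -2.9  62.    1.5  -4.3 156.5  -6.2] [ 0.17 -5.47 -3.12  0.26  2.05  0.2 ] [0.61534543 0.00907369 0.40323407] [-1.39841778e+02 -1.19583989e-01  8.99141694e+01]
```

At this height the arm is at its j3 and j5 limits. I'll use a 30° tilt lower down instead.

Emit:
servo_tool:
  plan: [-0.03, 0, -0.5, 0, -0.5, 0, -0.4, -0.03, 0, -0.7, 0, -0.5, 0, -0.4, -0.03, 0, -0.7, 0, -0.5, 0, -0.4, -0.03, 0, -0.7, 0, -0.5, 0, -0.4, -0.04, 0, -0.7, 0, 0, 0, -0.4, -0.04, 0, -0.7, 0, 0, 0, -0.4, -0.04, 0.05, -0.7, 0, 0, 0, -0.4, -0.04, 0.05, -0.7, 0, 0, 0, -0.4, 0, 0, 0, 0, 0, 0, -0.4, 0, 0, 0, 0, 0, 0, -0.4]

```text
clock: 14.18
tcp_pos: [0.6093, 0.0114, 0.2813]
ee_rot: [-149.4, -0.1, 90.0]
force: [0.1, -0.1, 0.0]
width: 0.0257
grasp_force: 0.0
```

```bash
python3 -c "
from h import *
s=telemetry.get_state();print(s['joint_pos'].round(1),s['tcp_pos'],s['ee_rot'])"
```

```text
[ -2.9  39.9  44.4  -1.7 126.3  -3.5] [0.60928096 0.01140896 0.2813003 ] [-1.49368427e+02 -7.89983983e-02  8.99667293e+01]
```

Emit:
servo_tool:
  plan: [0.32, 0, -0.2, 0, 0, 0, -0.4, 0, 0, 0, 0, 0, 0, -0.4, -0.246, 0, -0.415, 0, 0, 0, -0.4, -0.246, 0, -0.415, 0, 0, 0, -0.4, -0.246, 0, -0.415, 0, 0, 0, -0.4, -0.246, 0, -0.415, 0, 0, 0, -0.4, -0.246, 0, -0.415, 0, 0, 0, -0.4, -0.246, 0, -0.415, 0, 0, 0, -0.4, -0.246, 0, -0.415, 0, 0, 0, -0.4, -0.246, 0, -0.415, 0, 0, 0, -0.4, 0, 0, 0, 0, 0, 0, -0.4, 0, 0, 0, 0, 0, 0, -0.4]

```text
clock: 15.18
tcp_pos: [0.5688, 0.0112, 0.1927]
ee_rot: [-149.4, -0.1, 90.0]
force: [0.9, 0.0, 0.8]
width: 0.0256
grasp_force: 0.0
```

Run:
```python
from h import *
b=grab('scene')
cv2.imwrite('pics/handle.png',cv2.resize(b['color'][110:230,170:320,::-1],None,fx=5,fy=5,interpolation=cv2.INTER_CUBIC))
B=pt(b,*np.meshgrid(np.arange(512),np.arange(384))).reshape(-1,3)-[.5964,.009,.092]
k=(abs(B[:,1])<.1)&(abs(B[:,1])>.055)&(B[:,2]>.02)&(B[:,2]<.19)&(B[:,0]>-.2)&(B[:,0]<.1)
Q=B[k][:,[0,2]]
print(sorted([((abs(Q@[np.sin(t),np.cos(t)]-.01)<.003).sum(),t) for t in np.arange(.3,1.7,.01)])[-3:])
```

```text
[(np.int64(991), np.float64(0.9800000000000006)), (np.int64(1068), np.float64(0.9600000000000006)), (np.int64(1082), np.float64(0.9700000000000006))]
```

View pics/handle.png

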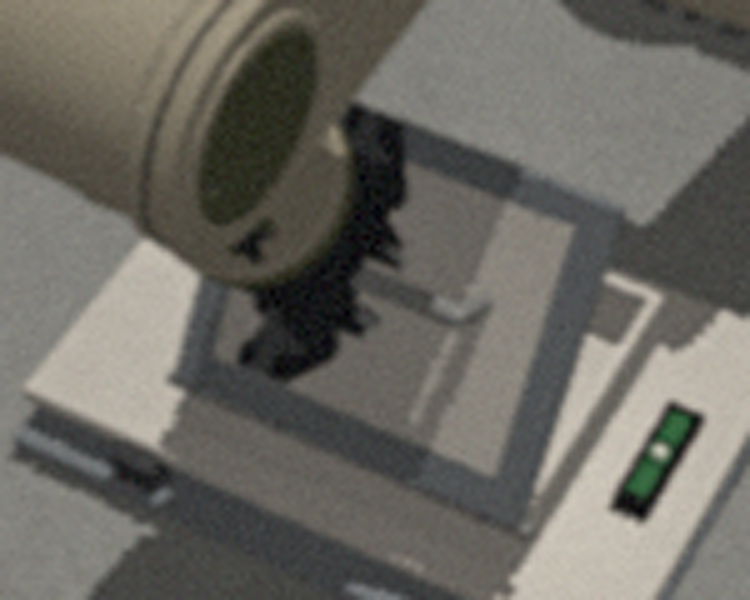

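The handle bar runs between the two fingertips at about (370,285), and the cover hasn't moved (0.97). I'll close on it.

Emit:
servo_tool:
  plan: [0, 0, 0, 0, 0, 0, -1, 0, 0, 0, 0, 0, 0, -1, 0, 0, 0, 0, 0, 0, -1, 0, 0, 0, 0, 0, 0, -1, 0, 0, 0, 0, 0, 0, -1, 0, 0, 0, 0, 0, 0, -1]
  newtons: 35

```text
clock: 15.73
tcp_pos: [0.5689, 0.0112, 0.194]
ee_rot: [-149.4, -0.1, 90.0]
force: [-4.1, -1.0, 7.8]
width: 0.0104
grasp_force: 34.9
```

```bash
python3 -c "
import numpy as np
# tool tilt phi 30.6deg -> 0 while theta .967 -> 0 ; tcp = bar + .013*toolz
n=40
f=np.linspace(0,1,n+1); th=.967*(1-f); ph=np.radians(30.6)*(1-f)
p=np.c_[.5964-.105*np.cos(th)+.046*np.sin(th)-.013*np.sin(ph), .092+.105*np.sin(th)+.046*np.cos(th)-.013*np.cos(ph)]
print(p[0],p[-1]);print((np.diff(p,axis=0)/.025).round(3).tolist(),-30.6/n/5)"
```

```text
[0.568033   0.19336239] [0.4914 0.125 ]
[[-0.103, -0.026], [-0.102, -0.028], [-0.101, -0.031], [-0.101, -0.033], [-0.1, -0.036], [-0.099, -0.038], [-0.098, -0.041], [-0.097, -0.043], [-0.096, -0.046], [-0.095, -0.048], [-0.094, -0.05], [-0.092, -0.053], [-0.091, -0.055], [-0.09, -0.057], [-0.088, -0.059], [-0.087, -0.062], [-0.086, -0.064], [-0.084, -0.066], [-0.082, -0.068], [-0.081, -0.07], [-0.079, -0.072], [-0.077, -0.074], [-0.075, -0.076], [-0.074, -0.078], [-0.072, -0.08], [-0.07, -0.081], [-0.068, -0.083], [-0.066, -0.085], [-0.064, -0.086], [-0.062, -0.088], [-0.06, -0.09], [-0.057, -0.091], [-0.055, -0.093], [-0.053, -0.094], [-0.051, -0.095], [-0.048, -0.097], [-0.046, -0.098], [-0.044, -0.099], [-0.041, -0.1], [-0.039, -0.101]] -0.153
```

Held. I lower in two calls of 20 rows, slowly.

Emit:
servo_tool:
  plan: [-0.103, 0, -0.026, 0, -0.153, 0, -1, -0.102, 0, -0.028, 0, -0.153, 0, -1, -0.101, 0, -0.031, 0, -0.153, 0, -1, -0.101, 0, -0.033, 0, -0.153, 0, -1, -0.1, 0, -0.036, 0, -0.153, 0, -1, -0.099, 0, -0.038, 0, -0.153, 0, -1, -0.098, 0, -0.041, 0, -0.153, 0, -1, -0.097, 0, -0.043, 0, -0.153, 0, -1, -0.096, 0, -0.046, 0, -0.153, 0, -1, -0.095, 0, -0.048, 0, -0.153, 0, -1, -0.094, 0, -0.05, 0, -0.153, 0, -1, -0.092, 0, -0.053, 0, -0.153, 0, -1, -0.091, 0, -0.055, 0, -0.153, 0, -1, -0.09, 0, -0.057, 0, -0.153, 0, -1, -0.088, 0, -0.059, 0, -0.153, 0, -1, -0.087, 0, -0.062, 0, -0.153, 0, -1, -0.086, 0, -0.064, 0, -0.153, 0, -1, -0.084, 0, -0.066, 0, -0.153, 0, -1, -0.082, 0, -0.068, 0, -0.153, 0, -1, -0.081, 0, -0.07, 0, -0.153, 0, -1]

```text
clock: 17.4
tcp_pos: [0.5229, 0.0113, 0.1699]
ee_rot: [-164.8, -0.1, 90.0]
force: [-6.3, 0.2, 9.8]
width: 0.0107
grasp_force: 36.1
```

Emit:
servo_tool:
  plan: [-0.079, 0, -0.072, 0, -0.153, 0, -1, -0.077, 0, -0.074, 0, -0.153, 0, -1, -0.075, 0, -0.076, 0, -0.153, 0, -1, -0.074, 0, -0.078, 0, -0.153, 0, -1, -0.072, 0, -0.08, 0, -0.153, 0, -1, -0.07, 0, -0.081, 0, -0.153, 0, -1, -0.068, 0, -0.083, 0, -0.153, 0, -1, -0.066, 0, -0.085, 0, -0.153, 0, -1, -0.064, 0, -0.086, 0, -0.153, 0, -1, -0.062, 0, -0.088, 0, -0.153, 0, -1, -0.06, 0, -0.09, 0, -0.153, 0, -1, -0.057, 0, -0.091, 0, -0.153, 0, -1, -0.055, 0, -0.093, 0, -0.153, 0, -1, -0.053, 0, -0.094, 0, -0.153, 0, -1, -0.051, 0, -0.095, 0, -0.153, 0, -1, -0.048, 0, -0.097, 0, -0.153, 0, -1, -0.046, 0, -0.098, 0, -0.153, 0, -1, 0, 0, 0, 0, 0, 0, -1]

```text
clock: 18.9
tcp_pos: [0.4945, 0.0114, 0.1314]
ee_rot: [-177.6, -0.1, 90.0]
force: [-5.7, 0.5, 0.7]
width: 0.0102
grasp_force: 36.3
```

Emit:
servo_tool:
  plan: [-0.044, 0, -0.09, 0, -0.15, 0, -1, -0.041, 0, -0.09, 0, -0.15, 0, -1, -0.035, 0, -0.06, 0, -0.15, 0, -1, 0, 0, 0, 0, 0, 0, -1, 0, 0, 0, 0, 0, 0, -1]

```text
clock: 19.32
tcp_pos: [0.4922, 0.0114, 0.1255]
ee_rot: [-179.9, -0.1, 90.0]
force: [-6.4, 1.5, 5.3]
width: 0.0105
grasp_force: 36.8
```

```bash
cat > th.py <<'E'
from h import *
b=grab('scene')
B=pt(b,*np.meshgrid(np.arange(512),np.arange(384))).reshape(-1,3)-[.5964,.009,.092]
k=(abs(B[:,1])<.098)&(abs(B[:,1])>.055)&(B[:,2]>-.02)&(B[:,2]<.08)&(B[:,0]>-.17)&(B[:,0]<-.01)
Q=B[k][:,[0,2]]
print(sorted([((abs(Q@[np.sin(t),np.cos(t)]-.01)<.003).sum(),round(t,3)) for t in np.arange(-.05,.4,.005)])[-4:], np.polyfit(Q[:,0],Q[:,1],1))
E
python3 th.py
```

```text
[(np.int64(1213), np.float64(0.015)), (np.int64(1234), np.float64(0.03)), (np.int64(1252), np.float64(0.02)), (np.int64(1262), np.float64(0.025))] [-0.02125687  0.01045069]
```

About 2 mm is left at the handle. I press down in tiny steps.

Emit:
servo_tool:
  plan: [0, 0, -0.03, 0, 0, 0, -1, 0, 0, -0.03, 0, 0, 0, -1, 0, 0, -0.02, 0, 0, 0, -1, 0, 0, 0, 0, 0, 0, -1, 0, 0, 0, 0, 0, 0, -1]

```text
clock: 19.78
tcp_pos: [0.4912, 0.0114, 0.1231]
ee_rot: [-179.7, -0.1, 90.0]
force: [-11.1, 0.0, 7.8]
width: 0.0105
grasp_force: 37.3
```

```bash
python3 th.py
```

```text
[(np.int64(1229), np.float64(0.01)), (np.int64(1243), np.float64(-0.005)), (np.int64(1266), np.float64(-0.0)), (np.int64(1268), np.float64(0.005))] [-0.00087134  0.01039913]
```

Emit:
servo_tool:
  plan: [-0.02, 0, -0.02, 0, 0, 0, -1, -0.02, 0, -0.02, 0, 0, 0, -1, 0, 0, 0, 0, 0, 0, -1, 0, 0, 0, 0, 0, 0, -1]

```text
clock: 20.17
tcp_pos: [0.4912, 0.0113, 0.123]
ee_rot: [-179.9, -0.1, 90.0]
force: [-9.4, 1.2, 11.1]
width: 0.0104
grasp_force: 37.6
```

The TCP no longer moves down, so the cover is on its stop. I'll release and rise.

Emit:
servo_tool:
  plan: [0, 0, 0, 0, 0, 0, -0.3, 0, 0, 0, 0, 0, 0, -0.3, 0, 0, 0, 0, 0, 0, -0.3, 0, 0, 0, 0, 0, 0, -0.3, 0, 0, 0.2, 0, 0, 0, -0.3, 0, 0, 0.4, 0, 0, 0, -0.3, 0, 0, 0.8, 0, 0, 0, -0.3, 0, 0, 1, 0, 0, 0, -0.3, 0, 0, 1, 0, 0, 0, -0.3, 0, 0, 1, 0, 0, 0, -0.3, 0, 0, 1, 0, 0, 0, -0.3, -0.5, 0, 0.5, 0, 0, 0, -0.3, 0, 0, 0, 0, 0, 0, -0.3, 0, 0, 0, 0, 0, 0, -0.3]

```text
clock: 21.33
tcp_pos: [0.4792, 0.0112, 0.2706]
ee_rot: [179.9, -0.1, 90.0]
force: [0.2, -1.1, -0.1]
width: 0.0303
grasp_force: 0.0
```

```bash
python3 th.py
python3 - <<'E'
from h import *
b=dict(np.load('/tmp/scene.npz'))
cv2.imwrite('pics/end.png',cv2.resize(b['color'][110:280,130:390,::-1],None,fx=3,fy=3,interpolation=cv2.INTER_CUBIC))
E
```

```text
[(np.int64(1226), np.float64(-0.005)), (np.int64(1242), np.float64(0.01)), (np.int64(1256), np.float64(-0.0)), (np.int64(1279), np.float64(0.005))] [-0.00200314  0.01037116]
```

View pics/end.png

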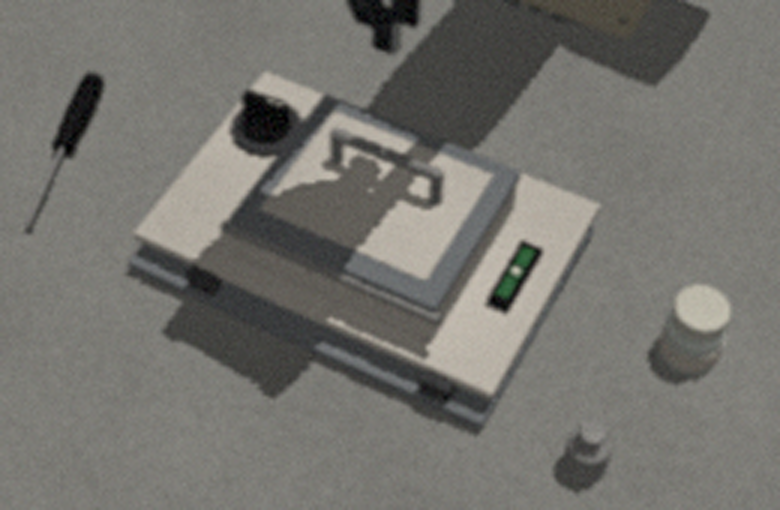

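The cover is shut flat on the tray, and the bubble is centred at (517,271). The jar, weight and screwdriver haven't moved, and the gripper is clear.

```bash
python3 -c "
from cell import workorder
print(workorder.hand_in())"
```

```text
the job is handed in; nothing more can be done
None
```

The job is handed in at about 21 s on the clock: deck level with the bubble centred, cover rested at half open (about 0.97 rad), then re-gripped by its handle and lowered fully shut, and nothing else on the bench moved.

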